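# Stand two round-bottomed bud vases back in their rings

### The job

The two round-bottomed white bud vases on the shelf got mixed up after washing: the small one stands in the large steel ring and the large one lies in the bowl. Stand each vase upright in the steel ring of its own size, setting it down gently rather than letting it drop, and leave the rings, the bowl and everything else on the shelf where they are.

Things in the scene. Friction and masses are not known exactly. Their poses are not given: they have to be found in the camera images.
- vase_large: larger of two white ceramic bud vases: round bulb 62 mm across, straight neck 18 mm across with a 1 mm bead at the mouth, 150 g. Origin: bulb centre. Its z axis runs up the neck: plain neck from z = 34 to 98 mm, mouth at 102 mm, bottom at -31 mm. At the start it lies in the bowl, bulb at the bowl's centre, neck leaning on the rim about 30 degrees above level, in any direction
- vase_small: smaller white ceramic bud vase of the same shape: bulb 48 mm across, neck 15 mm across, 80 g. Origin: bulb centre. Its z axis runs up the neck: plain neck from z = 26 to 66 mm, mouth at 70 mm, bottom at -24 mm. At the start it stands in the large ring, leaning some 11 degrees in any direction
- ring_large: loose solid stainless steel ring lying flat on the shelf: 62 mm outside, 40 mm bore, 22 mm high, 300 g; the support of the large vase (friction keeps a vase in a ring at the tilt at which it is let go). Origin: centre of its underside, z up
- seat_large (a point): point on the axis of the large ring, 45.7 mm above the shelf, where the large vase's bulb centre is when it rests in this ring (the small vase in this ring has its bulb centre at 35.3 mm)
- ring_small: loose solid stainless steel ring lying flat on the shelf: 48 mm outside, 30 mm bore, 18 mm high, 160 g; the support of the small vase; empty at the start. Origin: centre of its underside, z up
- seat_small (a point): point on the axis of the small ring, 36.7 mm above the shelf, where the small vase's bulb centre is when it rests in this ring
- bowl: loose white ceramic bowl, 124 mm across the rim, 58 mm high, foot 56 mm across, wall 4 mm, inner floor 5 mm up, 350 g. Origin: centre of its underside, z up
- flashlight: bystander: orange plastic flashlight standing on its lens end, push toggle on top; 130 mm tall, head 44 mm and barrel 33 mm across, 170 g, easily knocked over. Origin: centre of its underside, z up
- dish: bystander: small round dish of concrete-look resin, 88 mm across, 16 mm high, holding the ball. Origin: centre of its underside, z up
- ball: bystander: pink hard silicone ball, 52 mm across, in the dish. Origin: its centre (about 31 mm above the shelf)
- comb: bystander: stainless steel comb lying flat near the front edge of the shelf, 130 mm long (its y), 28 mm wide (its x), 4 mm thick. Origin: centre of its underside
- clip: small steel spring clip, fixed on the front edge of the shelf, reaching 27 mm in over the shelf and 4 mm above it, 16 mm wide. Origin: on the shelf's top front edge
- shelf: the floating concrete-look shelf, fixed: its top is at z = 0, from x = 0.41 to 0.71 and y = -0.53 to 0.53; behind it (x above 0.70) a half-wall with a wooden cap 31 mm higher than the shelf's top. Origin: centre of its top, at x = 0.56

How it is judged:
By the outcome, as a careful person would: the job done as asked, in the order asked, and still so for the second after the job is handed in, with the robot touching nothing.
It also fails if it takes over 70 s, if anything falls off the work surface, if the arm or the gripper's body presses on something with over 40 N, if the wrist force passes 120 N, or if a joint passes its speed limit or range.

### The arm

A 6-joint arm with a two-finger parallel gripper is mounted at the origin on the work surface. World frame = base frame: x ahead of the robot, y to its left, z up, the work surface at z = 0. Lengths are in mm, angles in degrees, forces in N, time in s.
With the tool pointing down it reaches from about 325 to 925 mm from the base axis. Payload 3.1 kg.
Tool frame: the origin (TCP) lies on the mounting face of the last link; the fingertips stand 173 mm ahead of it and the grasp point (between the pads) lies 155 mm ahead of it; z points along the fingers, y is the line along which they close (so a half turn about z gives the same grasp; the last joint's range is limited). The gripper opens to 85 mm and grips with 20 to 120 N. Pads are 22 mm wide; open, the fingers measure 114 mm over their backs; the gripper's body (76 mm by 85 mm) begins 54 mm behind the grasp point. The pads swing forward as they close: fully open they stand 13 mm farther back than shut.
Start: joints at [67.368, 12.427, 92.441, -0, 75.132, -6.429], TCP at [174.385, 600.192, 404.7] pointing down, gripper open.
Joint ranges: [-157.48, 157.48], [-44.54, 120.13], [17.64, 146.25], [-64.5, 244.5], [7.68, 150.69], [-147.95, 147.95]. Speed limits (degrees/s): [159.86, 159.86, 180, 180, 180, 180].

### API

Orientations are given as [roll, pitch, yaw] about the fixed x, y, z axes, in that order (R = Rz(yaw) Ry(pitch) Rx(roll)).
In Python, from station import ctrl, fingers, cams, models, status gives the robot as it stands. Calls block until the motion is done:
- ctrl.goto(position, orientation): joint-space move of the TCP to a pose.
- ctrl.move_l(position, attitude=None, speed=150): straight line of the TCP; attitude=None keeps the orientation; speed is the mean speed in mm/s.
- ctrl.move_j(angles): joint-space move.
- fingers.grip(opening, squeeze=None): finger opening in mm; squeeze is the grip in N (None keeps the last); returns when the fingers have stopped.
- ctrl.wait(seconds).
- ctrl.solve_ik(position, orientation): joint angles nearest the present ones, or None.
- cams.get_image(name): name is "scene" or "top"; returns (picture, depth): 400x640x3 uint8, red, green, blue; 400x640 float32, mm along the optical axis (not along the pixel's ray), 0 where there is no reading.
- cams.get_calibration(name): a dict with "fx", "fy", "cx", "cy" (pixels), "R" (3x3) and "t" (3): a world point X has camera coordinates R X + t. Camera axes: x right, y down, z forward; pixel columns grow to the right and rows downward; lengths in mm; the calibration is good to about 2 mm. A picture is of the moment at which its call begins. get_calibration takes no time and is no camera call.
A pose or a line that the arm cannot do raises ctrl.Unreachable and nothing moves.
- ctrl.sign_off(): hands the job in; it is judged then, once.
Trained networks look in the newest picture that a camera, given by its name, has taken for a name from the list of things; names that differ only in an ending like _2 or _b are one class to them, and where a whole thing is asked for, a point or a joint stands for the part that bears it (a point fixed in the world has none). Each returns a list of dicts, best first, with "score" (0 to 1); they miss things now and then, are a little off and sometimes report something else, mostly with a low value. They report only what shows in the picture. A call takes as long as a camera call.
- models.look_for(camera, label): "point" ([column, row] in pixels, amid what is visible of it).
- models.trace(camera, label): "region" (400x640 bool, what is visible of it) and "point" ([column, row] in pixels, amid what is visible of it).
- models.pinpoint(camera, label): "point" ([column, row] in pixels: a listed point, or the origin of a listed thing).
Readings, each from a call of its own:
- status.get_t(): time.
- status.get_joint_pos(): joint angles.
- status.get_qvel(): joint speeds.
- status.get_effort(): joint torques, N m.
- status.get_tcp_pos(): TCP position.
- status.get_ee_rot(): TCP orientation.
- status.get_wrist_force(): force on the tool from outside, world axes, zero at the start.
- status.get_moment(): the same for the moment, N m.
- status.get_grip_width(): finger opening in mm.
- status.get_grip_force(): force on a finger pad.
Only numpy, scipy, OpenCV 4.12 (cv2) and the standard library are available. Lean on these libraries where they do the work, as an engineer would, in place of code of your own. Each camera call takes 0.05 s, during which the arm holds its last target. There are 200 camera calls.

## Working session

There is one attempt and no reset: what is moved stays moved. The work goes in short steps, each a Python script; the robot and the scene stay as the last script left them, time stands still between calls to the robot, and variables do not carry over. Pictures are saved under pics/ and viewed, at most 10 in all, crops included, and the job is handed in when it is done.

```bash
ls; mkdir -p pics; python3 - <<'E'
from station import ctrl, fingers, cams, models, status
import cv2, numpy as np
for c in ("scene","top"):
    im,d=cams.get_image(c); K=cams.get_calibration(c)
    cv2.imwrite(f"pics/{c}0.png",im[:,:,::-1]); np.savez(f"pics/{c}0.npz",im=im,d=d)
    print(c,K["fx"],K["cx"],K["cy"],K["R"],K["t"], -np.array(K["R"]).T@np.array(K["t"]))
    for l in ("vase_large","vase_small","ring_large","ring_small","bowl","flashlight","dish","ball","comb","clip"):
        print(l,[(np.round(r["point"]),round(r["score"],2)) for r in models.pinpoint(c,l)][:2],[(np.round(r["point"]),round(r["score"],2),r["region"].sum()) for r in models.trace(c,l)][:2])
print(status.get_t())
E
```

```text
pics
station.py
scene 502.440535088078 325.81789455723464 202.36698176714347 [[ 0.32124175  0.94697741  0.0061252 ]
 [ 0.79962722 -0.26777983 -0.53748514]
 [-0.50734609  0.17756054 -0.84325097]] [-181.1170191  -371.18513781 1629.31097296] [1181.61663381 -217.18350857 1175.52094072]
vase_large [(array([268., 260.]), 0.7)] [(array([264., 257.]), 0.71, np.int64(648))]
vase_small [(array([200., 234.]), 0.83), (array([199., 231.]), 0.42)] [(array([196., 232.]), 0.61, np.int64(353))]
ring_large [(array([202., 242.]), 0.66), (array([377., 169.]), 0.35)] [(array([203., 246.]), 0.57, np.int64(186)), (array([276., 247.]), 0.43, np.int64(1246))]
ring_small [(array([322., 224.]), 0.51)] [(array([323., 218.]), 0.7, np.int64(220))]
bowl [(array([273., 262.]), 0.87)] [(array([275., 248.]), 0.97, np.int64(1302))]
flashlight [(array([199., 233.]), 0.72), (array([432., 184.]), 0.6)] [(array([435., 175.]), 0.73, np.int64(467))]
dish [(array([382., 224.]), 0.66)] [(array([382., 228.]), 0.64, np.int64(399))]
ball [(array([383., 216.]), 0.51)] [(array([265., 260.]), 0.7, np.int64(612)), (array([384., 218.
[... 687 characters left out ...]
.54, np.int64(268))]
ring_small [] [(array([328., 190.]), 0.7, np.int64(313))]
bowl [(array([396., 159.]), 0.85)] [(array([406., 142.]), 0.97, np.int64(1930))]
flashlight [(array([164., 213.]), 0.73)] [(array([156., 210.]), 0.88, np.int64(717))]
dish [(array([249., 174.]), 0.68), (array([324., 192.]), 0.68)] [(array([252., 189.]), 0.75, np.int64(726))]
ball [(array([245., 174.]), 0.57)] [(array([249., 171.]), 0.94, np.int64(455)), (array([226., 259.]), 0.49, np.int64(258))]
comb [(array([401., 234.]), 0.67), (array([398., 156.]), 0.32)] [(array([402., 232.]), 0.86, np.int64(698))]
clip [(array([471., 222.]), 0.62), (array([225., 256.]), 0.54)] [(array([226., 259.]), 0.64, np.int64(255))]
2.1
```

```bash
python3 - <<'E'
import cv2,numpy as np
a=cv2.imread("pics/top0.png")[110:290,130:530]; b=cv2.imread("pics/scene0.png")[130:300,150:470]
cv2.imwrite("pics/topc.png",cv2.resize(a,None,fx=2,fy=2,interpolation=cv2.INTER_CUBIC))
cv2.imwrite("pics/scenec.png",cv2.resize(b,None,fx=2.5,fy=2.5,interpolation=cv2.INTER_CUBIC))
E
```

```text
(no output)
```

View pics/topc.png

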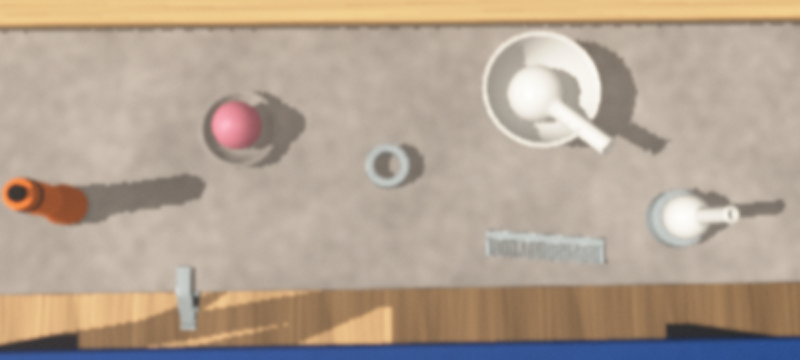

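View pics/scenec.png

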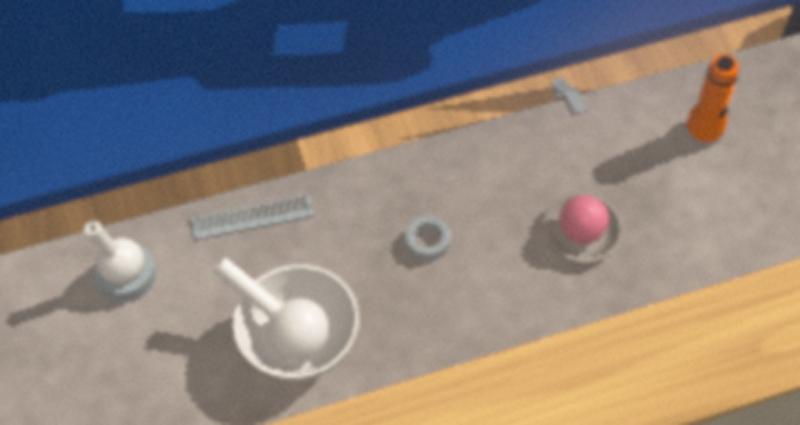

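The top view shows the large vase in the bowl with its bulb at about (397,157) and mouth at (431,181). The small vase leans right in the large ring, bulb at (472,217) and mouth at (497,217). The empty small ring is at (324,192). I'll fit the models to the depth clouds next.

```bash
cat > h.py <<'E'
from station import ctrl, fingers, cams, models, status
import numpy as np, cv2
from scipy.optimize import least_squares
from scipy.spatial.transform import Rotation as Rot
V={"vase_large":(31,9,102),"vase_small":(24,7.5,70)}
RG={"ring_large":(20,31,22),"ring_small":(15,24,18)}
def cloud(c,d):
    K=cams.get_calibration(c); v,u=np.mgrid[:400,:640]
    P=np.stack([(u-K["cx"])/K["fx"]*d,(v-K["cy"])/K["fy"]*d,d],-1)
    return (P-np.array(K["t"]))@np.array(K["R"])
def px(c,X):
    K=cams.get_calibration(c); p=np.array(K["R"])@X+K["t"]
    return np.array([K["fx"]*p[0]/p[2]+K["cx"],K["fy"]*p[1]/p[2]+K["cy"]])
def axis(a): return np.array([np.sin(a[0])*np.cos(a[1]),np.sin(a[0])*np.sin(a[1]),np.cos(a[0])])
def axis2(q): n=np.array([q[0],q[1],1.]); return n/np.linalg.norm(n)
def fit_vase(P,name,c0,a0,lim=9):
    R,r,L=V[name]
    def sd(p):
        w=P-p[:3]; n=axis2(p[3:]); s=w@n; q=np.linalg.norm(w-np.outer(s,n),axis=1)
        sp=np.linalg.norm(w,axis=1)-R
        dx,dz=q-r,s-L
        cy=np.where((dx>0)&(dz>0),np.hypot(dx,dz),np.maximum(dx,dz))
        return np.minimum(sp,cy)
    x=np.r_[c0,a0[:2]/a0[2]]
    S=least_squares(lambda p:sd(p),x,loss="soft_l1",f_scale=1.5)
    e=sd(S.x); return S.x[:3],axis2(S.x[3:]),np.median(abs(e)),len(P)
def near(P,c0,a0,name,m=12):
    R,r,L=V[name]; w=P-c0; s=w@a0; q=np.linalg.norm(w-s[...,None]*a0,axis=-1)
    return (np.linalg.norm(w,axis=-1)<R+m)|((q<r+m)&(s>0)&(s<L+m))
def fit_ring(P,name,c0):
    a,b,h=RG[name]
    def sd(p):
        q=np.hypot(P[:,0]-p[0],P[:,1]-p[1]); dx=abs(q-(a+b)/2)-(b-a)/2; dz=P[:,2]-h-p[2]
        return np.where((dx>0)&(dz>0),np.hypot(dx,dz),np.maximum(dx,dz))
    S=least_squares(sd,np.r_[c0[:2],0],loss="soft_l1",f_scale=1.5)
    return S.x,np.median(abs(sd(S.x))),len(P)
def tilt(n): return np.round([np.degrees(np.arccos(n[2])),np.degrees(np.arctan2(n[1],n[0]))],1)
E
cat > m0.py <<'E'
from h import *
np.set_printoptions(precision=1,suppress=True)
for c in ("top","scene"):
    im,d=cams.get_image(c); W=cloud(c,d)
    K=cams.get_calibration(c)
    sh=W[(abs(W[...,0]-560)<130)&(abs(W[...,1])<400)&(abs(W[...,2])<6)&(d>0)]
    A=np.c_[sh[:,:2]-[560,0],np.ones(len(sh))]; print(c,"shelf z, slopes*100mm",np.linalg.lstsq(A,sh[:,2],rcond=None)[0]*[100,100,1])
    for n in ("vase_large","vase_small","ring_small","ring_large","bowl"):
        t=models.trace(c,n)
        if not t: print(n,"none");continue
        m=cv2.dilate(t[0]["region"].astype(np.uint8),np.ones((5,5)))>0 if n[0]=="v" else t[0]["region"]
        P=W[m&(d>0)]; P=P[P[:,2]>8]
        med=np.median(P,0); print(c,n,"median",med,"zmax",np.percentile(P[:,2],99))
        if n[0]=="v":
            c0,a0={"vase_large":(med*[1,1,0]+[15,10,36],np.array([-.6,-.6,.5])),"vase_small":(med*[1,1,0]+[0,5,35],np.array([0,-.19,.98]))}[n]
            W2=(cloud(c,d)[d>0])
            for i in range(4):
                Q=P[near(P,c0,a0,n)] if i else P
                c0,a0,e,k=fit_vase(Q,n,c0,a0)
            print("   ",c0,tilt(a0),e,k)
        if n in RG: print("   ",*fit_ring(P,n,med))
        if n=="bowl":
            Q=P[(P[:,2]>52)&(P[:,2]<64)]; S=least_squares(lambda p:np.hypot(Q[:,0]-p[0],Q[:,1]-p[1])-60,med[:2],loss="soft_l1",f_scale=2); print("   rim",S.x,len(Q))
print(status.get_t())
E
python3 m0.py
```

```text
top shelf z, slopes*100mm [-0.1 -0.  -1.1]
top vase_large median [ 600.7 -176.3   57.4] zmax 90.13422121176252
    [ 614.4 -169.5   34.2] [  60.1 -139.9] 0.7705832516599838 1108
top vase_small median [ 477.7 -318.6   49.8] zmax 104.37600829708941
    [ 480.2 -322.4   33. ] [  11.5 -104.3] 0.7732789287945696 668
top ring_small median [537.1 -13.3  16.7] zmax 20.163879177952214
    [543.2  -9.2  -1.1] 0.7536059763205323 171
top ring_large median [ 477.  -302.2   19.9] zmax 23.3995022993882
    [ 480.6 -323.1   -1.2] 0.6542472750796229 228
top bowl median [ 632.  -177.6   32.6] zmax 58.584555869656725
   rim [ 613.9 -168.9] 356
scene shelf z, slopes*100mm [-0.   0.1 -0.7]
scene vase_large median [ 610.4 -180.9   56.7] zmax 91.31905963400533
    [ 615.1 -169.6   34.5] [  60. -140.] 1.3133188556584914 802
scene vase_small median [ 488.5 -325.4   47.7] zmax 104.06385765247431
    [ 481.8 -323.    32.3] [  11.1 -108. ] 1.4414482156857424 430
scene ring_small median [547.6  -8.5  16.1] zmax 21.675003625486173
    [543.1  -8.5  -0. ] 1.0585634454057558 168
scene ring_large median [ 501.7 -319.    19.3] zmax 25.811276809696565
    [ 480.5 -323.    -0.5] 1.1221724513523341 163
scene bowl median [ 601.1 -160.4   34.3] zmax 60.63459837027447
   rim [ 616.9 -169.7] 278
2.7
```

```bash
cat >> h.py <<'E'
def azv(t,az): t,az=np.radians([t,az]); return axis((t,az))
def tool(z,yaz):
    z=np.array(z)/np.linalg.norm(z); y=azv(90,yaz); y=y-z*(y@z); y/=np.linalg.norm(y)
    return np.c_[np.cross(y,z),y,z]
def eul(R): return Rot.from_matrix(R).as_euler("xyz",degrees=True)
def tcp(g,R): return g-155*R[:,2]   # TCP for grasp point g
E
python3 - <<'E'
from h import *
np.set_printoptions(precision=0,suppress=True)
def ik(g,R): 
    q=ctrl.solve_ik(tcp(g,R),eul(R)); return None if q is None else np.array(q)
n=azv(11.3,-105.5); c=np.array([480.8,-323,35.3])
for ya in (-15,165,-60,120,75,-105):
    print("small",ya,ik(c+50*n,tool(-n,ya)),ik(c+150*n,tool(-n,ya)), "place",[ (a,ik(np.array([543,-9,87.]),tool([0,0,-1],a))) for a in (ya,ya+30,ya-30)])
N=azv(60,-140);C=np.array([614.6,-169.5,36])
for ya in (-50,130):
  for tl in (0,15,30,45,60):
    R=tool(-azv(tl,-140),ya); Rp=Rot.from_rotvec(np.radians(-60)*np.cross(azv(90,-140),[0,0,-1])*-1*-1).as_matrix()
    Rp=Rot.align_vectors([[0,0,1],azv(90,130)],[N,azv(90,130)])[0].as_matrix()
    out=[]
    for yw in range(-180,180,45):
        Q=Rot.from_euler("z",yw,degrees=True).as_matrix()@Rp@R
        q=ik(np.array([480.8,-323,45.7+84]),Q)
        if q is not None: out.append((yw,q))
    print("large",ya,tl,ik(C+84*N,R),out)
E
```

```text
small -15 [-47.  21. 102.  11.  64. -37.] [-48.  15.  98.  10.  74. -36.] place [(-15, array([ -8.,  14., 110.,  -0.,  56.,   7.])), (15, array([ -8.,  14., 110.,  -0.,  56., -23.])), (-45, array([ -8.,  14., 110.,  -0.,  56.,  37.]))]
small 165 [-47.  21. 102.  11.  64. 143.] [-48.  15.  98.  10.  74. 144.] place [(165, None), (195, None), (135, array([  -8.,   14.,  110.,   -0.,   56., -143.]))]
small -60 [-47.  21. 102.  11.  64.   8.] [-48.  15.  98.  10.  74.   8.] place [(-60, array([ -8.,  14., 110.,  -0.,  56.,  52.])), (-30, array([ -8.,  14., 110.,  -0.,  56.,  22.])), (-90, array([ -8.,  14., 110.,  -0.,  56.,  82.]))]
small 120 None None place [(120, array([  -8.,   14.,  110.,   -0.,   56., -128.])), (150, None), (90, array([ -8.,  14., 110.,   0.,  56., -98.]))]
small 75 [ -47.   21.  102.   11.   64. -127.] [ -48.   15.   98.   10.   74. -126.] place [(75, array([ -8.,  14., 110.,   0.,  56., -83.])), (105, array([  -8.,   14.,  110.,   -0.,   56., -113.])), (45, array([ -8.,  14., 110.,   0.,  56., -53.]))]
small -105 [-47.  21. 102.  11.  64.  53.] [-48.  15.  98.  1
[... 3341 characters left out ...]
7.,  61.,  -7.])), (-135, array([-46.,  19.,  99.,  12.,  72., -46.])), (-90, array([-42.,  23.,  94.,   2.,  78., -83.])), (-45, array([ -37.,   22.,   95.,   -8.,   76., -119.])), (90, array([-39.,   7., 114.,  -4.,  44., 103.])), (135, array([-46.,   8., 113.,  13.,  48.,  42.]))]
large 130 60 [-53.  29. 112.  68.  69. 132.] [(-180, array([-41.,  14., 104.,  -0.,  62.,   9.])), (-135, array([-41.,  14., 104.,  -0.,  62., -36.])), (-90, array([-41.,  14., 104.,   0.,  62., -81.])), (-45, array([ -41.,   14.,  104.,    0.,   62., -126.])), (45, array([-41.,  14., 104.,   0.,  62., 144.])), (90, array([-41.,  14., 104.,  -0.,  62.,  99.])), (135, array([-41.,  14., 104.,  -0.,  62.,  54.]))]
```

```bash
cat >> h.py <<'E'
def measure(name,c0,a0,prt=True):
    "vase pose near a predicted pose (c0,a0), both cameras, joint fit and single fits"
    Q=[]
    for cam in ("top","scene"):
        im,d=cams.get_image(cam); W=cloud(cam,d)
        m=near(W,c0,a0,name,10)&(d>0)&(im.min(-1)>110)&((im.max(-1).astype(int)-im.min(-1))<45)
        t=models.trace(cam,name)
        if t:
            m2=m&(cv2.dilate(t[0]["region"].astype(np.uint8),np.ones((3,3)))>0)
            if m2.sum()>150: m=m2
        P=W[m]; cc,aa=c0,a0
        for i in range(3): cc,aa,e,k=fit_vase(P[near(P,cc,aa,name,7)],name,cc,aa)
        if prt: print(cam,bool(t),cc.round(1),tilt(aa),aa.round(3),round(e,2),k)
        Q.append((cc,aa))
    return Q
def toolpose():
    R=Rot.from_euler("xyz",status.get_ee_rot(),degrees=True).as_matrix(); return np.array(status.get_tcp_pos()),R
E
cat > s1.py <<'E'
from h import *
n=azv(11.3,-105.5); c=np.array([480.8,-323,35.3]); R=tool(-n,-15)
ctrl.goto(tcp(c+150*n,R),eul(R)); fingers.grip(60)
ctrl.move_l(tcp(c+50*n,R),speed=120); f0=np.array(status.get_wrist_force())
fingers.grip(0,40); print("grip",status.get_grip_width(),status.get_grip_force(),np.array(status.get_wrist_force())-f0)
ctrl.move_l(tcp(c+50*n,R)+[0,0,70],speed=80)
R2=tool([0,0,-1],-15)
g=np.array([495,-270,200.])
ctrl.move_l(tcp(g,R2),eul(R2),speed=120)
print(status.get_t(),status.get_grip_width(),toolpose()[0])
print("pred",g-[0,0,50]); measure("vase_small",g-[0,0,50],np.array([0,0,1.]))
im,d=cams.get_image("scene"); u=px("scene",g).astype(int); cr=im[max(0,u[1]-110):u[1]+110,max(0,u[0]-130):u[0]+150,::-1]
cv2.imwrite("pics/s1.png",cv2.resize(cr,None,fx=2.5,fy=2.5)); print(u)
E
python3 s1.py
```

```text
grip 14.020903587847037 38.881725668907166 [0.86082602 0.55267441 1.10994136]
10.0833 14.214564405322317 [ 494.81957264 -270.21048528  354.59089768]
pred [ 495. -270.  150.]
top True [ 494.  -269.9  147. ] [  1.6 120.2] [-0.014  0.025  1.   ] 0.57 551
scene True [ 494.3 -270.3  146.9] [ 81.6 -23.7] [ 0.906 -0.398  0.146] 0.9 254
[206 197]
```

View pics/s1.png

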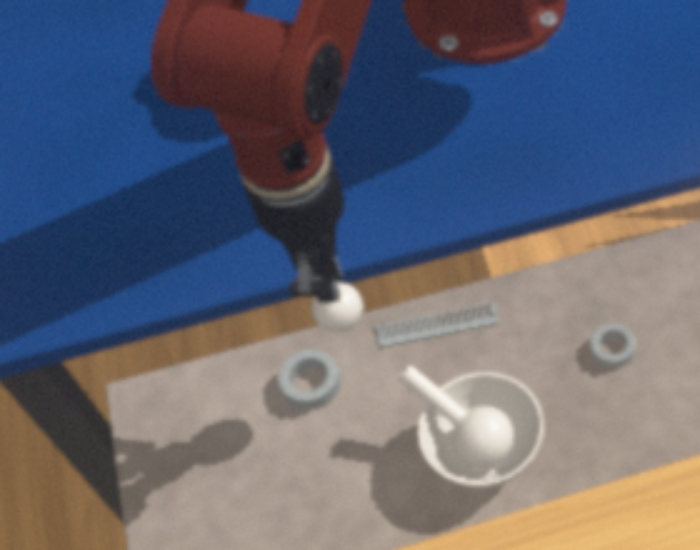

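The picture shows the small vase hanging upright in the gripper at about (206,197), with the large ring still in place. The bulb offset from the grasp axis is under 1 mm, so it is about upright. Next I'll place it.

```bash
cat >> h.py <<'E'
def lower(p,dz_max,step=0.7,thr=1.2):
    "descend in small steps from TCP p until the upward wrist force rises by thr"
    ctrl.wait(0.3); f0=np.mean([status.get_wrist_force() for _ in range(4)],0); z=0; log=[]
    while z<dz_max:
        z+=step; ctrl.move_l(p-[0,0,z],speed=15); ctrl.wait(0.05)
        f=np.array(status.get_wrist_force())-f0; log.append((round(z,1),f.round(1).tolist()))
        if f[2]>thr: break
    print(log[-3:],"tcp",np.round(status.get_tcp_pos(),2)); return z
E
cat > s2.py <<'E'
from h import *
R2=tool([0,0,-1],-15); g=np.array([543.9,-9.,86.7])
ctrl.move_l(tcp(g+[0,0,100],R2),speed=200)
ctrl.move_l(tcp(g+[0,0,4],R2),speed=90)
lower(tcp(g+[0,0,4],R2),7)
fingers.grip(35); ctrl.wait(0.3)
p=np.array(status.get_tcp_pos()); ctrl.move_l(p+[0,0,110],speed=150)
print(status.get_t())
R=tool(-azv(40,-140),-50); C=np.array([614.8,-169.5,36]);N=azv(60,-140)
ctrl.goto(tcp(C+84*N,R)+110*azv(40,-140)+[0,0,40],eul(R))
measure("vase_small",np.array([543.2,-9,35.]),np.array([0,0,1.])); measure("vase_large",C-[0,0,1.5],N)
for c in("top","scene"):
    im,d=cams.get_image(c); W=cloud(c,d)
    for n in RG:
        t=models.trace(c,n)
        if t: P=W[t[0]["region"]&(d>0)]; P=P[(P[:,2]>8)&(P[:,2]<24)]; print(c,n,*fit_ring(P,n,np.median(P,0)))
    cv2.imwrite(f"pics/s2{c}.png",im[:,:,::-1])
print(status.get_t())
E
python3 s2.py
```

```text
[(0.7, [-0.7, 0.1, 1.2])] tcp [543.86  -9.01 244.95]
15.15
top True [542.5  -8.1  34.9] [  2.  146.8] [-0.029  0.019  0.999] 0.53 416
scene False [543.9  -8.3  34.8] [  1.6 151. ] [-0.024  0.013  1.   ] 1.23 346
top True [ 614.9 -169.5   34.6] [  60.4 -140.3] [-0.669 -0.556  0.494] 0.58 971
scene True [ 615.2 -169.6   34.9] [  60.1 -139.7] [-0.661 -0.56   0.499] 1.19 706
top ring_large [ 480.17920975 -323.00321583   -1.30324196] 0.7145462504829443 214
scene ring_large [ 481.00917424 -323.12314716   -0.93827486] 1.013016957983868 273
16.85
```

View pics/s2scene.png

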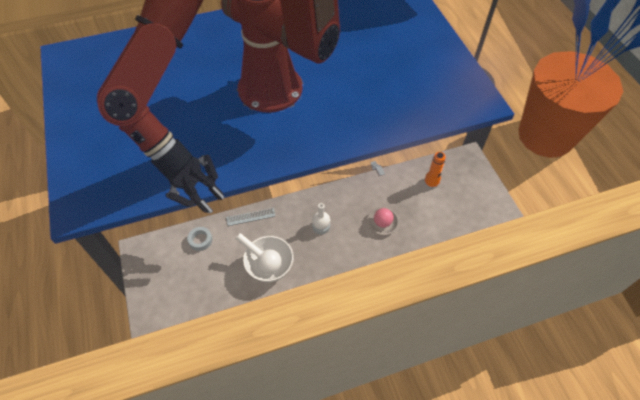

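The small vase stands upright at (321,220), tilted about 2°, but the force trigger fired early and let it go about 3 mm high. I'll reset it properly after the large vase, which I'm grasping now.

```bash
cat >> h.py <<'E'
def place_R(tl,yw):
    N=azv(60,-140); y=azv(90,130)
    Rp=Rot.align_vectors([[0,0,1],y],[N,y])[0].as_matrix()
    return Rot.from_euler("z",yw,degrees=True).as_matrix()@Rp@tool(-azv(tl,-140),-50)
def force(n=6):
    F=[]
    for _ in range(n): F.append(status.get_wrist_force()); ctrl.wait(0.02)
    return np.mean(F,0)
def lower(p,z_min,z_max,thr=0.8,step=0.5):
    "descend slowly from TCP p; past z_min stop when the averaged upward force rises by thr"
    ctrl.wait(0.6); f0=force(); z=0; log=[]
    while z<z_max:
        z+=step; ctrl.move_l(p-[0,0,z],speed=15); ctrl.wait(0.08); f=force(3)-f0; log.append((round(z,1),f.round(1).tolist()))
        if (z>=z_min and f[2]>thr) or f[2]>6: break
    print(log,"tcp",np.round(status.get_tcp_pos(),2))
E
cat > s3.py <<'E'
from h import *
N=azv(60.2,-140); C=np.array([615,-169.5,36.3]); R=tool(-azv(40,-140),-50); G=C+84*N
fingers.grip(60); ctrl.move_l(tcp(G,R)+30*azv(40,-140),speed=150); ctrl.move_l(tcp(G,R),speed=60)
f0=force(); fingers.grip(0,80); print("grip",status.get_grip_width(),status.get_grip_force(),(force()-f0).round(1))
ctrl.move_l(tcp(G,R)+[0,0,130],speed=90); print(force()-f0,status.get_t())
Q=place_R(40,-90); g=np.array([480.7,-323,230.]); ctrl.goto(tcp(g,Q),eul(Q)); ctrl.wait(.3)
p,Rn=toolpose(); gp=p+155*Rn[:,2]; print(status.get_t(),status.get_grip_width(),"g",gp.round(2))
measure("vase_large",gp-[0,0,85],np.array([0,0,1.]))
for c in("top","scene"):
    im,d=cams.get_image(c); u=px(c,gp-[0,0,50]).astype(int); print(c,u)
    cr=im[max(0,u[1]-60):u[1]+60,max(0,u[0]-80):u[0]+80,::-1]; cv2.imwrite(f"pics/s3{c}.png",cv2.resize(cr,None,fx=4,fy=4,interpolation=cv2.INTER_CUBIC))
    np.savez(f"pics/s3{c}.npz",im=im,d=d)
E
python3 s3.py; python3 -c "
import cv2,numpy as np
a,b=[cv2.imread(f'pics/s3{c}.png') for c in('top','scene')]
h=min(a.shape[0],b.shape[0]); i=np.hstack([a[:h],b[:h]]); cv2.imwrite('pics/s3.png',cv2.resize(i,None,fx=790/i.shape[1],fy=790/i.shape[1]))"
```

```text
grip 16.033587220104277 78.08042764663696 [-0.1 -0.9  1.4]
[ 0.11803759 -0.42732035 -1.52299658] 21.1333
23.1667 15.987873573271512 g [ 480.63 -322.92  229.97]
top True [ 480.1 -323.7  143.5] [ 2.3 91.8] [-0.001  0.04   0.999] 0.68 1281
scene True [ 480.6 -323.9  143.6] [ 0.8 77.1] [0.003 0.014 1.   ] 0.97 532
top [510 211]
scene [184 203]
```

View pics/s3.png

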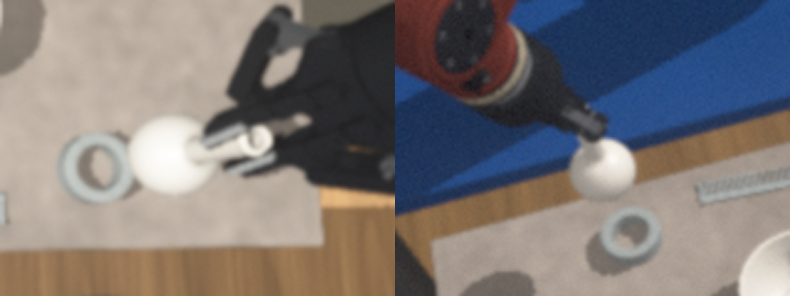

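Both views show the large vase hanging above the ring with its neck between the pads, tilted only about 1° toward +y. I'll correct that and set it down slowly.

```bash
cat > s4.py <<'E'
from h import *
dR=Rot.from_euler("x",0.9,degrees=True).as_matrix(); Q=dR@place_R(40,-90)
rel=dR@np.array([-0.3,-0.9,-84]); seat=np.array([480.6,-323.05,45.7]); g=seat-rel; print(g)
ctrl.move_l(tcp(g+[0,0,30],Q),eul(Q),speed=100); ctrl.move_l(tcp(g+[0,0,4],Q),speed=50)
lower(tcp(g+[0,0,4],Q),2,8)
print(status.get_t()); measure("vase_large",seat-[0,0,1.8],np.array([0,0,1.]))
E
python3 s4.py
```

```text
[ 480.9        -323.46952568  129.70377371]
[(0.5, [0.0, 0.1, 0.4]), (1.0, [0.3, 0.1, 0.0]), (1.5, [-0.1, -0.4, -0.6]), (2.0, [-0.0, 0.3, 0.3]), (2.5, [-0.2, 0.0, 0.0]), (3.0, [-0.0, -0.2, 1.2])] tcp [ 515.04 -366.4   275.89]
27.9917
top True [ 480.3 -322.6   44. ] [  0.5 108.3] [-0.003  0.009  1.   ] 0.7 895
scene True [ 481.4 -323.    43.7] [ 0.  -2.7] [ 0.001 -0.     1.   ] 1.16 481
```

```bash
cat > s5.py <<'E'
from h import *
p=np.array(status.get_tcp_pos()); p0=p.copy(); f0=force(10); print(f0.round(1)); z=0
while z<4:
    z+=.4; ctrl.move_l(p-[0,0,z],speed=15); ctrl.wait(.08); f=force(8)-f0; print(round(z,1),f.round(1),np.round(status.get_tcp_pos()[2],2))
    if f[2]>2: break
measure("vase_large",np.array([480.6,-323,44]),np.array([0,0,1.])); print(status.get_t())
E
python3 s5.py
```

```text
[ 0.   0.1 -0.7]
0.4 [ 0.2 -0.2  1.8] 275.67
0.8 [-0.3 -0.3  4.7] 275.57
top True [ 480.3 -322.5   43.6] [ 0.6 59.3] [0.006 0.01  1.   ] 0.72 877
scene True [ 481.3 -322.6   43.9] [   0.7 -101. ] [-0.002 -0.013  1.   ] 0.91 469
29.4917
```

```bash
cat > s6.py <<'E'
from h import *
p,R=toolpose(); ctrl.move_l(p+[0,0,.5],speed=10); print(force().round(1))
fingers.grip(40); ctrl.wait(.2); p,R=toolpose(); ctrl.move_l(p-110*R[:,2],speed=120)
n=azv(1.8,148); c=np.array([543.2,-8.7,36.7]); R=tool(-n,-15)
ctrl.goto(tcp(c+150*n,R),eul(R))
print(status.get_t()); measure("vase_large",np.array([480.6,-323,44]),np.array([0,0,1.])); m=measure("vase_small",c-[0,0,1.8],n)
n=m[0][1]+m[1][1]; n/=np.linalg.norm(n); R=tool(-n,-15); print(tilt(n))
ctrl.move_l(tcp(c+150*n,R),eul(R)); ctrl.move_l(tcp(c+50*n,R),speed=90); f0=force(); fingers.grip(0,40); print("grip",status.get_grip_width(),(force()-f0).round(1))
ctrl.move_l(tcp(c+50*n,R)+[0,0,8],speed=30)
U=tool([0,0,-1],-15); g=c+[0,0,50]; q=tcp(g,U); ctrl.move_l(q+[0,0,8],eul(U),speed=30); ctrl.move_l(q+[0,0,3],speed=30)
ctrl.wait(.3); f0=force(10); z=0
while z<6.5:
    z+=.4; ctrl.move_l(q+[0,0,3-z],speed=15); ctrl.wait(.08); f=force(8)-f0; print(round(z,1),f.round(1),np.round(status.get_tcp_pos()[2],2))
    if f[2]>2: break
print(status.get_t())
E
python3 s6.py
```

```text
[ 0.2 -0.1  1.5]
32.85
top True [ 480.3 -322.7   43.9] [   0.6 -134.6] [-0.007 -0.007  1.   ] 0.56 932
scene True [ 481.3 -323.3   43.7] [   0.9 -105.1] [-0.004 -0.014  1.   ] 1.12 611
top True [539.3  -7.9  30.9] [  1.8 148. ] [-0.027  0.017  1.   ] 1.22 55
scene True [543.5  -8.2  35.3] [  0.9 173.5] [-0.015  0.002  1.   ] 1.16 326
[  1.3 156.2]
grip 14.090443326639567 [-0.7 -0.4  2.7]
0.4 [-0.2 -0.2  0.2] 244.3
0.8 [-0.2  0.1  0.2] 243.9
1.2 [-0.3 -0.4  0.3] 243.49
1.6 [-0.   0.2  0.1] 243.12
2.0 [-0.3 -0.4  0.3] 242.7
2.4 [-0.1  0.1  0.7] 242.38
2.8 [-0.5  0.2  3.2] 242.17
40.075
```

```bash
cat > s7.py <<'E'
from h import *
p,R=toolpose(); ctrl.move_l(p+[0,0,.3],speed=10); print(force().round(1))
fingers.grip(35); ctrl.wait(.2); p,R=toolpose(); ctrl.move_l(p+[0,0,110],speed=120)
ctrl.goto([400,-150,420],eul(R))
measure("vase_small",np.array([543.2,-8.7,35]),np.array([0,0,1.])); measure("vase_large",np.array([480.6,-323,44]),np.array([0,0,1.]))
for c in("top","scene"):
    im,d=cams.get_image(c); W=cloud(c,d)
    for n in RG:
        t=models.trace(c,n)
        if t: P=W[t[0]["region"]&(d>0)]; P=P[(P[:,2]>8)&(P[:,2]<24)]; print(c,n,len(P)>20 and fit_ring(P,n,np.median(P,0)))
im,d=cams.get_image("scene"); cv2.imwrite("pics/s7.png",cv2.resize(im[130:300,150:470,::-1],None,fx=2.5,fy=2.5,interpolation=cv2.INTER_CUBIC)); print(status.get_t())
E
python3 s7.py
```

```text
[0.2 0.1 0.1]
top True [542.6  -8.1  35.3] [  1.  115.1] [-0.008  0.016  1.   ] 0.54 415
scene True [543.3  -8.   35.3] [ 0.6 -6.1] [ 0.01  -0.001  1.   ] 1.08 319
top True [ 480.5 -322.7   43.7] [ 0.5 13.3] [0.009 0.002 1.   ] 0.67 344
scene True [ 481.6 -322.8   43.7] [   1.  -108.2] [-0.005 -0.016  1.   ] 1.09 612
top ring_large (array([ 4.85380378e+02, -3.14084756e+02, -3.76690328e-02]), np.float64(0.8383159995718974), 35)
scene ring_large (array([ 480.95160753, -323.01118512,   -1.06994286]), np.float64(1.029574003222633), 124)
scene ring_small (array([549.83248157, -12.27319335,   1.81351593]), np.float64(1.9607548130965426), 63)
43.6333
```

View pics/s7.png

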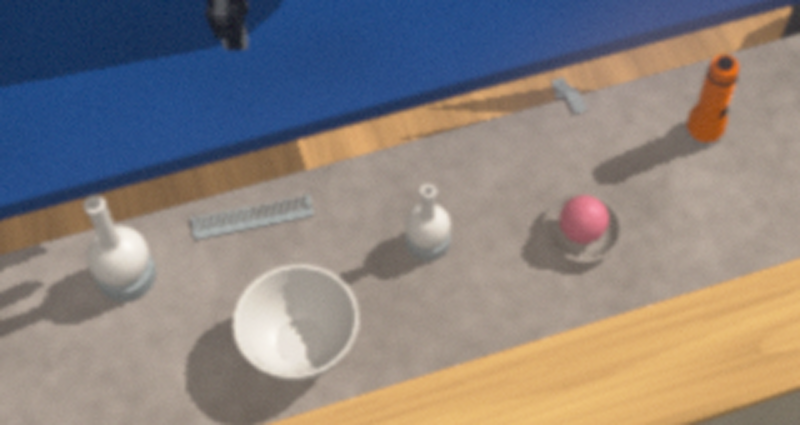

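Both vases stand upright in their own rings: the large one at crop (120,255) and the small one at (428,225). The bowl, comb, dish and flashlight are where they were, so I'm handing in.

```bash
python3 -c "
from station import ctrl
print(ctrl.sign_off())"
```

```text
the job is handed in; nothing more can be done
None
```

Each vase now stands upright (within about 1°) in the ring of its own size, nothing else on the shelf visibly moved, and the job was handed in at about 44 s; on the first try I released the small vase about 3 mm too high, so I picked it up again and set it down gently.

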